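# Nest the optic frame in its tray

### The job

Put the blue optic frame away in its tray by sliding it along the table, without lifting it: in through the open front, to the right of the brass clip plate, back towards the rear wall, then sideways until its tongue is fully home in the notch of the clip plate and the frame's side sits flush against the plate. The clip plate stays in its corner; do not knock the lens mounts standing around.

Things in the scene. Friction and masses are not known exactly. Their poses are not given: they have to be found in the camera images.
- tray: Grey tray fixed to the table, walls 18 mm high, 12 thick, no floor step. Origin at table level under the frame's centre when home; x from open front to rear wall, y left, z up. Inner faces (mm): rear x = 57, left y = 116.5, right y = -140 (that wall runs from x = -60 to the rear). The front is open but for a lip before the clip plate, x = -88.5 to -76.5, y = 55.5 to 128.5.
- frame_mid (a point): Centre, half-way up, of the loose blue metal frame: 110 x 110 mm, 16 thick, lying flat, with a 66 x 66 mm through-window (bars 22 wide) into which fingers can reach down and push. A tongue 34 mm wide, corners rounded, sticks out 34 mm from its +y side between x = 3 and 37 mm. When home it is at (0, 0) in the tray frame, axes as the tray's.
- frame: The same frame, about 0.4 kg; origin on its underside below the window's centre, same axes. It starts flat on the table before the tray's open front, 135 to 170 mm short of home along the tray's x, 48 to 75 mm to the right of home, turned up to 0.25 rad from the tray.
- tongue_tip (a point): Middle of the end face of the frame's tongue, at (20, 89, 0) mm from the frame's centre point.
- clip_mid (a point): Centre, half-way up, of the loose brass C-shaped clip plate, 130 (x) x 60 (y) x 16 mm, 0.45 kg, already in the left of the tray between rear wall and lip with 1 to 2 mm of play. Its right edge is at y = -30 mm from this point; the notch in that edge spans x = 10 to 50 mm, 38 mm deep (3 mm wider than the tongue on each side).
- clip_home (a point): Fixed point of the tray where the clip plate's centre belongs, at (-10, 85.5, 9) mm in the tray frame.
- mount_a: Clear glass lens in a round black holder on a post and steel foot, about 125 mm tall, foot 75 x 32 mm, loose; origin under the post at table level. A bystander
- mount_b: Green glass lens in a round black holder on a post and steel foot, about 125 mm tall, foot 75 x 32 mm, loose; origin under the post at table level. A bystander
- mount_c: Amber glass lens in a round black holder on a post and steel foot, about 125 mm tall, foot 75 x 32 mm, loose; origin under the post at table level. A bystander
Mind the look-alikes: they are no part of the job. Of the things like the part that bears clip_mid, leave any that is grey or purple; of the rest the larger one is meant.

How it is judged:
By the outcome, as a careful person would: the job done as asked, in the order asked, and still so for the second after the job is handed in, with the robot touching nothing.
It also fails if it takes over 38 s, if anything falls off the work surface, if the arm or the gripper's body presses on something with over 40 N, if the wrist force passes 120 N, or if a joint passes its speed limit or range.

### The arm

A 7-joint arm with a two-finger parallel gripper is mounted at the origin on the work surface. World frame = base frame: x ahead of the robot, y to its left, z up, the work surface at z = 0. Lengths are in m, angles in rad, forces in N, time in s.
With the tool pointing down it reaches from about 0.425 to 0.925 m from the base axis. Payload 6.8 kg.
Tool frame: the origin (TCP) lies at the very end of the fingers, on their centre line; the grasp point (between the pads) lies 19 mm behind it (r.tcp_to_grasp is the distance from the TCP to the grasp point, in m); z points along the fingers, y is the line along which they close (so a half turn about z gives the same grasp; the last joint's range is limited). The gripper opens to 85 mm and grips with 20 to 120 N. Pads are 22 mm wide; open, the fingers measure 114 mm over their backs; the gripper's body (76 mm by 85 mm) begins 54 mm behind the grasp point. The pads swing forward as they close: fully open they stand 13 mm farther back than shut.
Start: joints at [1.227, 0.477, 0.022, 1.555, -0.011, 1.109, -0.083], TCP at [0.158, -0.656, 0.231] pointing down, gripper open.
Joint ranges: [-2.96, 2.96], [-0.34, 2.1], [-1.41, 1.46], [0.24, 2.44], [-1.37, 4.51], [0.17, 1.92], [-2.96, 2.96]. Speed limits (rad/s): [2.39, 2.39, 3.14, 3.14, 3.14, 3.14, 3.14].

### API

Orientations are given as a rotation vector (axis times angle).
In Python, from bench import r gives the robot as it stands.
- The arm moves only by the tool step_arm, never from a script. Its argument "moves" is a list of rows, each a list of 7 numbers: the shift along the tool's x, y, z in mm, then the turn, a rotation vector about the tool's x, y, z in rad, then the finger opening in mm, from 0 to 85.4. A call has 1 to 8 rows; each row is the pose to reach, as a shift and turn from the pose commanded when the call began, along the tool's axes at that moment; what a row does not reach only later rows make up. A row lasts 1/10 s, in which the tool goes at most 50 mm and 8.59 degrees, less where a joint would pass 70% of its speed; a pose out of reach is approached as far as the arm can. A call with a gripper value outside its range is refused whole. The fingers move at their own pace and stop on an object; "grip_force" is the grip in N (left out, the last holds). Time passes only in rows, so rows that repeat a pose let the fingers close. It gives the time, the measured TCP pose, the force, the opening and the grip force at its end, in the units of the state.
- r.get_obs(): the state, without advancing time (a new reading comes with each control period).
- r.grab_frame(name): name is "scene" or "top" or "wrist"; returns a dict with "image" (384x512x3 uint8, red, green, blue), "depth" (384x512 float32, m along the optical axis (not along the pixel's ray), 0 where there is no reading), "mtx" (3x3 intrinsics, pixels), "rvec" (rotation vector, rad) and "tvec" (3), from world to camera coordinates, as OpenCV has them. Camera axes: x right, y down, z forward; pixel columns grow to the right and rows downward; lengths in m; the calibration is good to about 2 mm. A picture is of the moment at which its call begins.
- r.hand_in(): hands the job in; it is judged then, once.
The state is a dict: "clock": time; "joints": joint angles; "qvel": joint speeds; "tau": joint torques, N m; "tcp_pos": TCP position; "orientation": TCP orientation; "contact_force": force on the tool from outside, world axes, zero at the start; "moment": the same for the moment, N m; "grip_width": finger opening in m; "gripper_force": force on a finger pad.
Only numpy, scipy, OpenCV 4.12 (cv2) and the standard library are available. Lean on these libraries where they do the work, as an engineer would, in place of code of your own. Each camera call takes 0.05 s, during which the arm holds its last target. There are 200 camera calls.

## Working session

There is one attempt and no reset: what is moved stays moved. The work goes in short steps, Python scripts to look and compute and a tool call to move; the robot and the scene stay as the last step left them, time stands still between calls to the robot, and variables do not carry over. Pictures are saved under pics/ and viewed, at most 12 in all, crops included, and the job is handed in when it is done.

Besides the shell and the picture viewer there is one more tool, called after ">>>" as name(argument=value, ...), one argument or row to a line, values as JSON. step_arm: Moves the arm, as the interface text tells. Its arguments: {"type":"object","properties":{"moves":{"type":"array","items":{"type":"array","items":{"type":"number"}}},"grip_force":{"type":"number"}},"required":["moves"]}

```bash
mkdir -p pics
cat > h.py <<'E'
import numpy as np, cv2, pickle
from bench import r
def grab(n):
    f=r.grab_frame(n); pickle.dump(f,open(f'{n}.pkl','wb')); return f
def cloud(f):
    d=f['depth'];K=f['mtx'];R=cv2.Rodrigues(np.array(f['rvec'],float))[0];t=np.array(f['tvec'],float).ravel()
    v,u=np.mgrid[:d.shape[0],:d.shape[1]]
    P=np.stack([(u-K[0,2])/K[0,0]*d,(v-K[1,2])/K[1,1]*d,d],-1)
    return (P-t)@R
def pix2z(f,u,v,z):
    K=f['mtx'];R=cv2.Rodrigues(np.array(f['rvec'],float))[0];t=np.array(f['tvec'],float).ravel()
    ray=R.T@np.array([(u-K[0,2])/K[0,0],(v-K[1,2])/K[1,1],1]); c=-R.T@t
    return c+ray*(z-c[2])/ray[2]
E
python3 - <<'E'
from h import *
for n in ('top','scene'):
    f=grab(n); cv2.imwrite(f'pics/{n}0.png',cv2.resize(f['image'][...,::-1],(768,576),interpolation=cv2.INTER_CUBIC)); print(n, f['mtx'].tolist(), (-cv2.Rodrigues(np.array(f['rvec'],float))[0].T@np.array(f['tvec']).ravel()))
o=r.get_obs(); print({k:np.round(v,4).tolist() for k,v in o.items()})
E
```

```text
top [[388.34023363522897, 0.0, 252.2203099831717], [0.0, 388.34023363522897, 185.21162643197178], [0.0, 0.0, 1.0]] [ 0.32535752 -0.00948023  1.16304837]
scene [[349.1626682390385, 0.0, 254.37856601214116], [0.0, 349.1626682390385, 193.60544317309325], [0.0, 0.0, 1.0]] [ 1.01155465 -0.23272461  0.807102  ]
{'clock': 0.1, 'joints': [1.2269, 0.4777, 0.0224, 1.5563, -0.0115, 1.1093, -0.0831], 'qvel': [-0.0002, -0.0025, 0.0013, -0.0023, -0.002, 0.0005, 0.0004], 'tau': [0.0056, -59.7756, 1.6141, -28.195, 0.0129, 0.005, -0.0], 'tcp_pos': [0.1576, -0.6558, 0.2304], 'orientation': [-3.1182, -0.3694, 0.0005], 'contact_force': [-0.533, 0.1639, -0.071], 'moment': [-0.0136, 0.0286, 0.0186], 'gripper_force': 0.0, 'grip_width': 0.085}
```

View pics/top0.png

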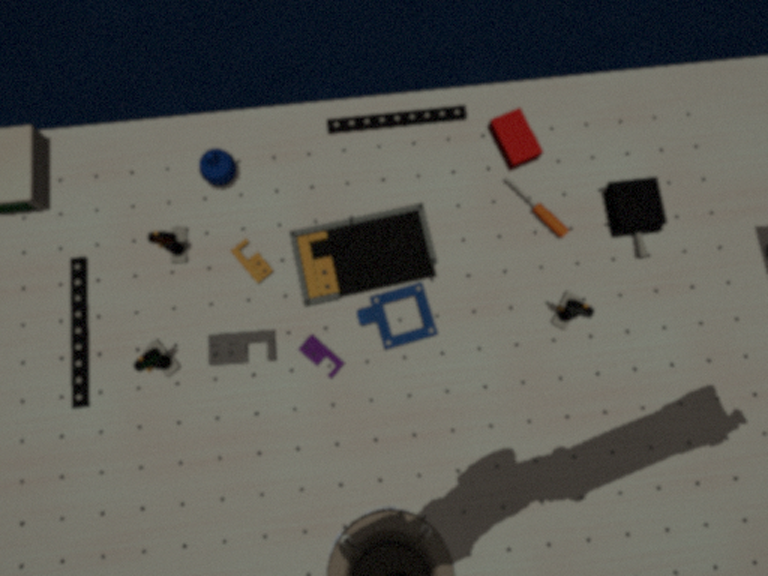

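View pics/scene0.png

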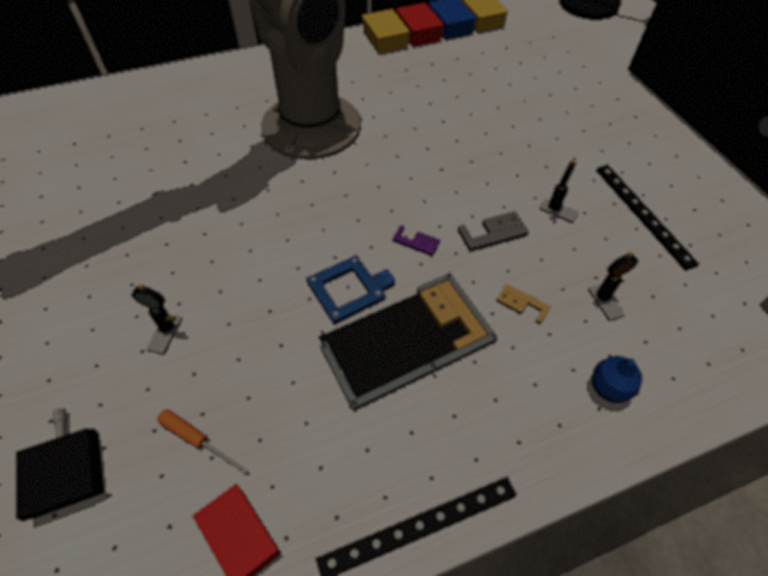

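Top view (768×576): the frame is at (405,315) with its tongue to the left. The tray's interior is around (370,250). Clip candidates are brass in the tray at (318,268), small loose brass at (252,260), grey at (242,347) and purple at (322,355). The larger brass one in the tray fits the description. The mounts are at (572,310), (157,357) and (170,242), well clear of the path.

```bash
cat > m.py <<'E'
from h import *
def measure(f, verbose=1):
    im=f['image']; P=cloud(f); hsv=cv2.cvtColor(im,cv2.COLOR_RGB2HSV)
    v,u=np.mgrid[:384,:512]
    roi=(P[...,0]>.25)&(P[...,0]<.75)&(P[...,1]<.3)&(P[...,1]>-.25)&(P[...,2]<.06)
    out={}
    for n,lo,hi in (('frame',(100,90,40),(125,255,255)),('brass',(8,80,60),(30,255,255))):
        m=(cv2.inRange(hsv,lo,hi)>0)&roi
        k,l,s,c=cv2.connectedComponentsWithStats(m.astype(np.uint8))
        for i in np.argsort(-s[1:,4])[:3]+1:
            if s[i,4]<60: continue
            mm=(l==i).astype(np.uint8)
            cs,hr=cv2.findContours(mm,cv2.RETR_CCOMP,cv2.CHAIN_APPROX_NONE)
            print(n,s[i].tolist(),'z med',np.median(P[mm>0][:,2]).round(4))
            for cc,h in zip(cs,hr[0]):
                if len(cc)<25: continue
                q=np.array([pix2z(f,a,b,.016)[:2] for a,b in cc[:,0]],np.float32)
                (cx,cy),(w,hh),a=cv2.minAreaRect(q*1000)
                print('  hole' if h[3]>=0 else '  outer',round(cx,1),round(cy,1),round(w,1),round(hh,1),round(a,2))
if __name__=='__main__':
    f=pickle.load(open('top.pkl','rb')); measure(f)
    c=f['image'][125:240,180:310,::-1]; cv2.imwrite('pics/crop.png',cv2.convertScaleAbs(cv2.resize(c,None,fx=5,fy=5,interpolation=cv2.INTER_CUBIC),alpha=1.6))
E
python3 m.py
```

```text
frame [239, 190, 50, 41, 709] z med 0.0159
  outer 473.0 -65.5 104.8 138.1 9.76
  hole 475.9 -81.9 75.6 76.2 9.39
brass [198, 153, 28, 46, 758] z med 0.0158
  outer 599.6 77.2 134.9 63.3 6.49
brass [154, 159, 28, 30, 322] z med 0.0104
  outer 621.1 208.6 91.5 40.9 36.77
```

View pics/crop.png

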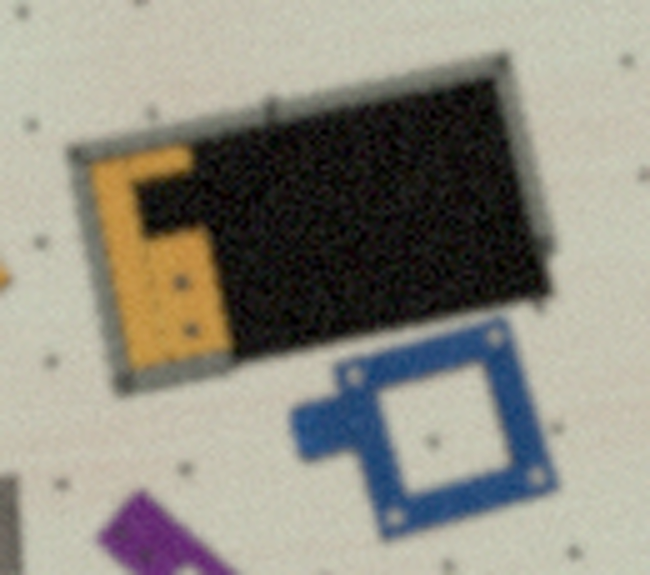

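The crop confirms it: the tray's outer corners are at (70,150), (505,55) and (123,390), with the clip in the left corner and its notch at (170,205). The frame's corners are about (340,368), (505,320), (555,487) and (388,537), with the tongue at (298,430).

Run:
```python
from h import *
f=pickle.load(open('top.pkl','rb'))
def W(u,v,z): return pix2z(f,180+(u+.5)/5-.5,125+(v+.5)/5-.5,z)[:2]*1000
# tray outer corners in tray coords
T=[((70,148),(69,128.5),.018),((507,53),(69,-152),.018),((122,393),(-88.5,128.5),.018),((553,248),(-60,-152),.018),((236,362),(-88.5,55.5),.018)]
F=[((337,366),(55,55),.016),((505,318),(55,-55),.016),((557,490),(-55,-55),.016),((387,540),(-55,55),.016),((379,386),(33,33),.016),((489,361),(33,-33),.016),((514,466),(-33,-33),.016),((405,497),(-33,33),.016)]
def fit(L,n):
    w=np.array([W(*a,z) for a,b,z in L]); m=np.array([b for a,b,z in L],float)
    a=(m-m.mean(0))@np.array([1,1j]); b=(w-w.mean(0))@np.array([1,1j])
    k=(a.conj()*b).sum()/abs((a.conj()*b).sum()); th=np.angle(k)
    R=np.array([[np.cos(th),-np.sin(th)],[np.sin(th),np.cos(th)]]); t=w.mean(0)-R@m.mean(0)
    print(n,t.round(1),th.round(4),'res',(w-m@R.T-t).round(1).tolist()); return R,t
R,t=fit(T,'tray'); Q,s=fit(F,'frame')
print('frame in tray',R.T@(s-t))
for u,v in((93,163),(190,148),(232,350),(130,370),(208,232)): print((R.T@(W(u,v,.016)-t)).round(1))
```

```text
tray [619.5  -7.8] 0.1101 res [[-1.7, -3.0], [-2.2, 2.4], [0.4, -3.7], [0.2, 4.8], [3.3, -0.5]]
frame [475.6 -83.3] 0.1542 res [[-1.7, -2.1], [-0.9, 2.8], [1.5, 2.5], [0.6, -2.8], [1.8, -0.6], [-0.8, -2.6], [0.1, 0.8], [-0.6, 2.0]]
frame in tray [-151.27332929  -59.25191244]
[ 55.1 114. ]
[51.4 54.2]
[-77.2  55.5]
[-75.6 117.5]
[-2.8 54.4]
```

>>> step_arm(
  moves=[
    [34,-34,0,0,0,0.01,45],
    [68,-68,0,0,0,0.02,45],
    [102,-102,0,0,0,0.03,45],
    [136,-136,0,0,0,0.04,45],
    [170,-170,0,0,0,0.05,45],
    [204,-204,0,0,0,0.06,45],
    [238,-238,0,0,0,0.07,45],
    [272,-272,0,0,0,0.082,45],
  ],
)

```text
clock: 0.9
tcp_pos: [0.3591, -0.3264, 0.2312]
orientation: [-3.132, -0.24, 0.0]
contact_force: [1.0, -0.3, -0.0]
grip_width: 0.0446
gripper_force: 0.0
```

>>> step_arm(
  moves=[
    [30,-36,0,0,0,0,45],
    [60,-72,0,0,0,0,45],
    [90,-106,15,0,0,0,45],
    [120,-140,35,0,0,0,45],
    [145,-170,65,0,0,0,45],
    [153,-180,100,0,0,0,45],
    [153,-180,110,0,0,0,45],
    [153,-180,110,0,0,0,45],
  ],
)

```text
clock: 1.7
tcp_pos: [0.4805, -0.1273, 0.1198]
orientation: [-3.131, -0.241, 0.007]
contact_force: [-0.7, -0.1, 1.2]
grip_width: 0.0447
gripper_force: 0.0
```

Run:
```python
from h import *
f=grab('wrist'); cv2.imwrite('pics/w1.png',cv2.convertScaleAbs(f['image'][...,::-1],alpha=1.5))
o=r.get_obs(); print(o['clock'],o['tcp_pos'],o['orientation'],o['contact_force'])
```

```text
1.75 [ 0.48149825 -0.12817011  0.12125408] [ 3.13225557e+00  2.39217860e-01 -2.60613133e-03] [-0.34913104 -0.50279255  0.7357613 ]
```

View pics/w1.png

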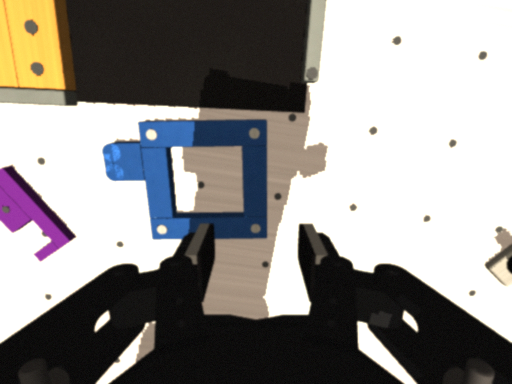

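The wrist view shows the frame's outer corners at (139,122), (267,120), (267,238) and (152,239), with the window at about (171–244, 146–212). The tray's right wall ends at (316,81) and the clip's front-right corner is at (76,90).

```bash
cat > fit.py <<'E'
from h import *
def fit(f,L,n):
    w=np.array([pix2z(f,*a,z)[:2]*1000 for a,b,z in L]); m=np.array([b for a,b,z in L],float)
    a=(m-m.mean(0))@np.array([1,1j]); b=(w-w.mean(0))@np.array([1,1j])
    th=np.angle((a.conj()*b).sum())
    R=np.array([[np.cos(th),-np.sin(th)],[np.sin(th),np.cos(th)]]); t=w.mean(0)-R@m.mean(0)
    print(n,t.round(1),th.round(4),'res',(w-m@R.T-t).round(1).tolist()); return R,t
E
python3 - <<'E'
from fit import *
f=pickle.load(open('wrist.pkl','rb'))
Q,s=fit(f,[((139,122),(55,55),.016),((267,120),(55,-55),.016),((267,238),(-55,-55),.016),((152,239),(-55,55),.016)],'frame')
print('grasp',s+Q@[0,-44])
print('wall end inner, clip corner, lip corner', [pix2z(f,u,v,z)[:2].round(4) for u,v,z in((306,82,.018),(75,90,.016),(76,104,.018))])
c,S=np.cos(.1101),np.sin(.1101);R=np.array([[c,-S],[S,c]])
for p in((-60,-140),(-75,55.5),(-88.5,55.5)): print(R@p+[619.5,-7.8])
E
```

```text
frame [477.  -82.8] 0.1637 res [[-0.8, -1.2], [-0.4, 0.6], [0.6, 0.6], [0.6, -0.1]]
grasp [ 484.15197383 -126.17092092]
wall end inner, clip corner, lip corner [array([ 0.5742, -0.1536]), array([0.5392, 0.0324]), array([0.5283, 0.0306])]
[ 575.24617052 -153.54497788]
[538.85590424  39.1231267 ]
[525.43764519  37.6397778 ]
```

>>> step_arm(
  moves=[
    [2,0,40,0,0,-0.01,45],
    [2,0,75,0,0,-0.01,45],
    [2,0,100,0,0,-0.01,45],
    [2,0,112,0,0,-0.01,45],
    [2,0,117,0,0,-0.01,45],
    [2,0,117,0,0,-0.01,45],
  ],
)

```text
clock: 2.35
tcp_pos: [0.4849, -0.1276, 0.0051]
orientation: [3.13, 0.255, 0.002]
contact_force: [0.0, 0.3, -0.5]
grip_width: 0.0448
gripper_force: 0.0
```

>>> step_arm(
  moves=[
    [0,0,0,0,0,0,30],
    [0,0,0,0,0,0,18],
    [0,0,0,0,0,0,18],
    [0,0,0,0,0,0,18],
    [0,0,0,0,0,0,18],
    [0,0,0,0,0,0,18],
  ],
  grip_force=40,
)

```text
clock: 2.95
tcp_pos: [0.4853, -0.1269, 0.0058]
orientation: [3.13, 0.257, 0.004]
contact_force: [-1.0, 0.3, 5.5]
grip_width: 0.0212
gripper_force: 39.3
```

>>> step_arm(
  moves=[
    [6,-3,0,0,0,0.015,18],
    [12,-6,0,0,0,0.035,18],
    [18,-8,0,0,0,0.053,18],
    [18,-8,0,0,0,0.053,18],
  ],
)

```text
clock: 3.35
tcp_pos: [0.5014, -0.1164, 0.0058]
orientation: [3.135, 0.173, 0.002]
contact_force: [-2.9, -0.4, 6.8]
grip_width: 0.0206
gripper_force: 40.3
```

Run:
```python
from h import *
f=grab('wrist'); cv2.imwrite('pics/w2.png',cv2.convertScaleAbs(cv2.resize(f['image'][...,::-1],(768,576),interpolation=cv2.INTER_CUBIC),alpha=1.5))
o=r.get_obs(); print(o['clock'],o['tcp_pos'],o['orientation'],o['contact_force'])
```

```text
3.4 [ 0.50137495 -0.11641686  0.00579613] [3.13558659e+00 1.73419468e-01 2.11484534e-03] [-2.20775983 -0.31148075  8.1131892 ]
```

View pics/w2.png

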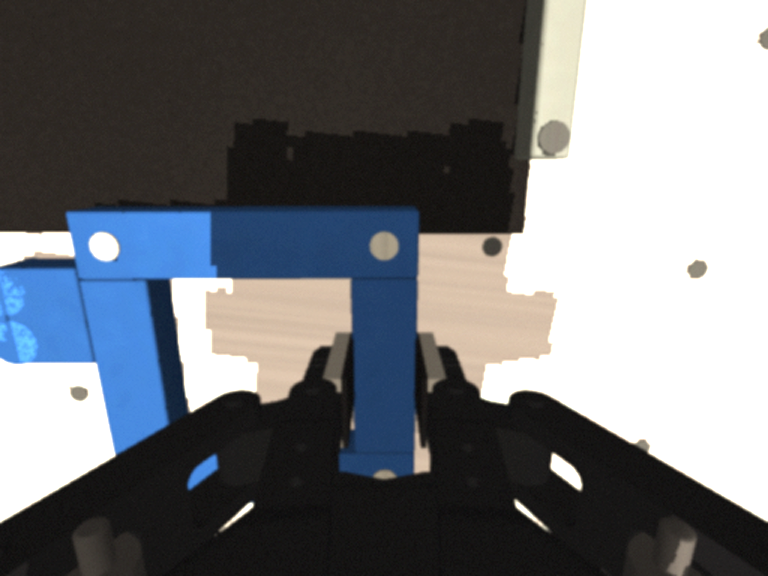

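The frame is held by its right bar at (385,400). Its front edge (v=211) is parallel to the tray floor's edge (v=232), and its right side clears the right wall (inner face at u≈525). Sliding it in now.

>>> step_arm(
  moves=[
    [12,0,0,0,0,0,18],
    [27,0,0,0,0,0,18],
    [42,0,0,0,0,0,18],
    [58,0,0,0,0,0,18],
    [74,0,0,0,0,0,18],
    [90,0,0,0,0,0,18],
    [106,0,0,0,0,0,18],
    [120,0,0,0,0,0,18],
  ],
)

```text
clock: 4.2
tcp_pos: [0.6198, -0.1031, 0.0057]
orientation: [3.136, 0.174, -0.002]
contact_force: [-6.1, -0.3, 8.2]
grip_width: 0.021
gripper_force: 40.7
```

>>> step_arm(
  moves=[
    [0,0,0,0,0,0,18],
  ],
)

```text
clock: 4.3
tcp_pos: [0.6225, -0.1023, 0.0057]
orientation: [3.137, 0.175, 0.006]
contact_force: [2.3, 0.1, 1.5]
grip_width: 0.0207
gripper_force: 39.9
```

Run:
```python
from h import *
f=grab('wrist'); cv2.imwrite('pics/w3.png',cv2.convertScaleAbs(cv2.resize(f['image'][...,::-1],(768,576),interpolation=cv2.INTER_CUBIC),alpha=1.5))
f=grab('top'); c=f['image'][120:220,180:310,::-1]; cv2.imwrite('pics/t3.png',cv2.convertScaleAbs(cv2.resize(c,None,fx=6,fy=6,interpolation=cv2.INTER_CUBIC),alpha=1.6))
o=r.get_obs(); print(o['clock'],o['tcp_pos'],o['orientation'],o['contact_force'])
```

```text
4.4 [ 0.62198643 -0.10234568  0.00570606] [-3.13674101 -0.17377668 -0.00717326] [4.29630628 0.65997215 2.98176387]
```

View pics/w3.png

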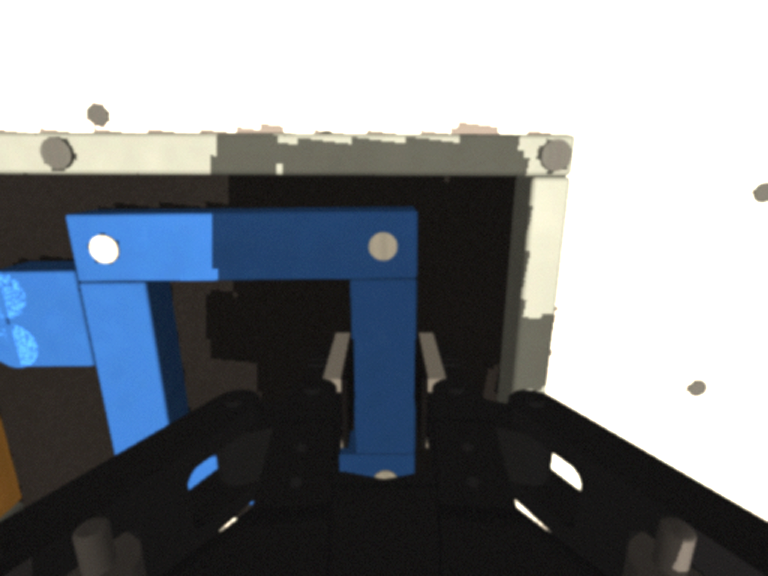

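View pics/t3.png

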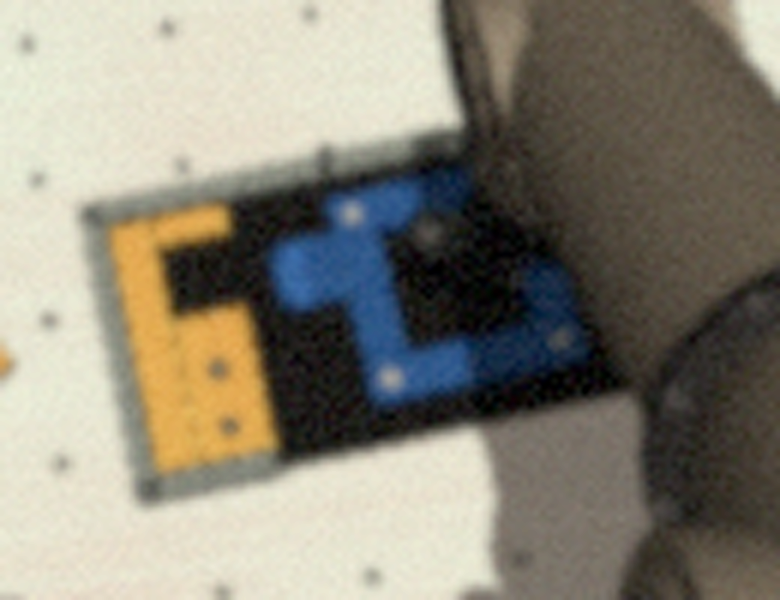

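The wrist view shows the frame's rear edge (v≈213) close to the rear wall's inner edge (v≈176). The top crop shows the tongue at (275–295, 248–308) facing the notch at (165–245, 240–310). Now measuring the residual offset and turn.

Run:
```python
from h import *
f=pickle.load(open('wrist.pkl','rb')); g=cv2.cvtColor(f['image'],cv2.COLOR_RGB2HSV); im=f['image'].astype(int)
blue=(g[...,0]>100)&(g[...,0]<125)&(g[...,1]>120)
def col(us,v0,v1,fn): return [(u,v0+int(np.argmax(fn(u)[v0:v1]))) for u in us]
bl=col(range(52,276,12),120,170,lambda u: blue[:,u])
# rear wall inner edge: first big drop in brightness below v=100
s=im.sum(2).astype(float); s=cv2.GaussianBlur(s,(3,3),0)
wl=[(u,100+int(np.argmin(np.diff(s[100:130,u])))) for u in list(range(4,140,12))]
wo=[(u,80+int(np.argmin(np.diff(s[80:100,u])))) for u in list(range(4,140,12))]
def line(p,z):
    w=np.array([pix2z(f,u,v,z)[:2]*1000 for u,v in p]); k=np.polyfit(w[:,1],w[:,0],1); 
    return w,k
o=r.get_obs(); print('clock',o['clock'])
for n,p,z in(('bl',bl,.016),('wl',wl,.018),('wo',wo,.018)):
    w,k=line(p,z); print(n,[q[1] for q in p],'heading',-np.arctan(k[0]).round(4),'x at y=-80',np.polyval(k,-80).round(1))
t=pickle.load(open('top.pkl','rb'))
def W(u,v,z): return pix2z(t,180+(u+.5)/6-.5,120+(v+.5)/6-.5,z)[:2]*1000
c,S=np.cos(.1101),np.sin(.1101);R=np.array([[c,-S],[S,c]])
for n,u,v in(('notch in r',163,248),('notch in f',174,312),('notch mouth r',233,238),('notch mouth f',246,302),('tongue r',300,237),('tongue f',310,306),('tongue end',281,275),('clip edge f',278,445),('frame side',360,330),('frame fl',378,404),('frame rl',328,197)):
    print(n,(R.T@(W(u,v,.016)-[619.5,-7.8])).round(1))
```

```text
clock 4.4
bl [142, 140, 139, 139, 139, 139, 139, 139, 139, 139, 139, 139, 138, 138, 138, 138, 138, 138, 138] heading 0.1227 x at y=-80 675.3
wl [115, 114, 115, 115, 115, 115, 115, 115, 115, 115, 115, 115] heading 0.109 x at y=-80 685.6
wo [86, 87, 85, 87, 87, 86, 87, 87, 86, 87, 87, 86] heading 0.1088 x at y=-80 697.6
notch in r [37.8 90.9]
notch in f [ 3.8 92.1]
notch mouth r [35.1 55.1]
notch mouth f [ 0.9 55.6]
tongue r [28.1 21.7]
tongue f [-8.3 24.4]
tongue end [10.7 35.3]
clip edge f [-74.6  55.2]
frame side [-26.1   2.4]
frame fl [-65.3   1.9]
frame rl [45.6  3.3]
```

>>> step_arm(
  moves=[
    [4,0,0,0,0,0.003,18],
    [8.5,0,0,0,0,0.007,18],
    [8.5,-8,0,0,0,0.007,18],
    [8.5,-14,0,0,0,0.007,18],
    [8.5,-14,0,0,0,0.007,18],
    [8.5,-14,0,0,0,0.007,18],
  ],
)

```text
clock: 5.0
tcp_pos: [0.6266, -0.0896, 0.0057]
orientation: [3.135, 0.161, 0.001]
contact_force: [-1.3, -2.6, 8.8]
grip_width: 0.0208
gripper_force: 40.9
```

Run:
```python
from h import *
f=grab('wrist'); g=grab('top')
a=cv2.resize(f['image'][80:180,0:300],None,fx=2.6,fy=2.6,interpolation=cv2.INTER_CUBIC)
b=cv2.resize(g['image'][140:200,185:285],None,fx=5,fy=5,interpolation=cv2.INTER_CUBIC)
c=np.zeros((a.shape[0]+b.shape[0],780,3),np.uint8);c[:a.shape[0],:a.shape[1]]=a;c[a.shape[0]:,:b.shape[1]]=b
cv2.imwrite('pics/w4.png',cv2.convertScaleAbs(c[...,::-1],alpha=1.6))
o=r.get_obs(); print(c.shape,o['clock'],o['tcp_pos'],o['orientation'],o['contact_force'])
```

```text
(560, 780, 3) 5.1 [ 0.62658751 -0.08956108  0.00571966] [3.13540511e+00 1.61061142e-01 6.47314259e-04] [-1.00292081 -2.82450634  9.53439902]
```

View pics/w4.png

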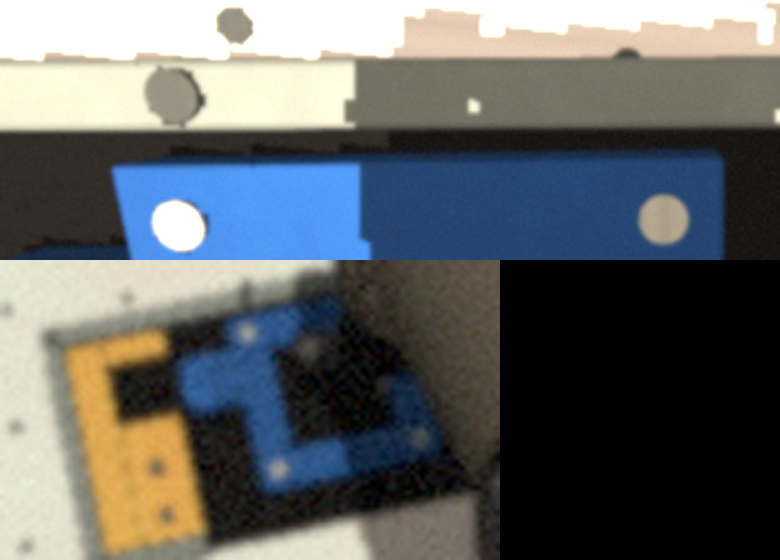

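Run:
```python
from h import *
f=pickle.load(open('wrist.pkl','rb'))
R=np.array([[np.cos(.109),-np.sin(.109)],[np.sin(.109),np.cos(.109)]])
for n,u,v,z in(('wall L',60,131,.018),('wall R',720,127.5,.018),('frame L',115,166,.016),('frame m',360,162,.016),('frame R',720,156,.016)):
    print(n,(R.T@(pix2z(f,u/2.6,80+v/2.6,z)[:2]*1000-[619.5,-7.8])).round(1))
t=pickle.load(open('top.pkl','rb'))
for n,u,v in(('notch mouth r',168,357),('notch mouth f',180,414),('notch in r',107,368),('notch in f',117,421),('tongue r',198,355),('tongue f',208,413),('tongue end r',180,362),('tongue end f',190,412)):
    v-=260; print(n,(R.T@(pix2z(t,185+u/5-.4,140+v/5-.4,.016)[:2]*1000-[619.5,-7.8])).round(1))
```

```text
wall L [57.4 22.3]
wall R [ 57.3 -91.8]
frame L [51.1 15.6]
frame m [ 51.5 -28.1]
frame R [ 52.2 -92. ]
notch mouth r [36.  55.6]
notch mouth f [-0.7 55.8]
notch in r [37.4 93.3]
notch in f [ 3.4 94. ]
tongue r [33.2 37.5]
tongue f [-3.8 39.1]
tongue end r [31.3 49.1]
tongue end f [-0.8 49.6]
```

>>> step_arm(
  moves=[
    [2,0,0,0,0,0.005,18],
    [3.5,0,0,0,0,0.01,18],
    [3.5,0,0,0,0,0.01,18],
    [3.5,0,0,0,0,0.01,18],
  ],
)

```text
clock: 5.5
tcp_pos: [0.6276, -0.0893, 0.0057]
orientation: [3.136, 0.146, -0.007]
contact_force: [-8.7, -2.2, 17.0]
grip_width: 0.0209
gripper_force: 42.0
```

```bash
cat > gap.py <<'E'
from h import *
# sub-pixel wall edge and frame top edge by vertical profiles in wrist view
f=grab('wrist'); im=cv2.GaussianBlur(f['image'],(1,1),0).astype(float)
R=np.array([[np.cos(.109),-np.sin(.109)],[np.sin(.109),np.cos(.109)]])
B=im[...,2]; T=lambda u,v,z:(R.T@(pix2z(f,u,v,z)[:2]*1000-[619.5,-7.8]))
wall=[];fr=[]
for u in list(range(50,130,6))+list(range(160,270,6)):
    p=im.sum(2)[105:175,u]; d=np.diff(p); i=int(np.argmin(d[:35])); wall.append(T(u,105.5+i,.018))
    b=B[105+i+2:175,u]; j=int(np.argmax(np.diff(b))); fr.append(T(u,105.5+i+2+j,.016))
wall=np.array(wall);fr=np.array(fr)
for n,a in(('wall',wall),('frame',fr)):
    k=np.polyfit(a[:,1],a[:,0],1); q=a[:,0]-np.polyval(k,a[:,1]); m=abs(q)<1; k=np.polyfit(a[m,1],a[m,0],1); print(n,'slope',k[0].round(4),'x@y=-30',np.polyval(k,-30).round(2),m.sum(),len(m))
o=r.get_obs(); print(o['clock'],o['tcp_pos'],o['orientation'],o['contact_force'],o['moment'])
E
python3 gap.py
```

```text
Traceback (most recent call last):
  File "gap.py", line 12, in <module>
    k=np.polyfit(a[:,1],a[:,0],1); q=a[:,0]-np.polyval(k,a[:,1]); m=abs(q)<1; k=np.polyfit(a[m,1],a[m,0],1); print(n,'slope',k[0].round(4),'x@y=-30',np.polyval(k,-30).round(2),m.sum(),len(m))
                                                                                ~~~~~~~~~~^^^^^^^^^^^^^^^^^
TypeError: expected non-empty vector for x
```

>>> step_arm(
  moves=[
    [0,0,-1,0,0,0,18],
    [0,0,-1,0,0,0,18],
  ],
)

```text
clock: 5.75
tcp_pos: [0.6284, -0.0886, 0.0057]
orientation: [3.137, 0.146, -0.005]
contact_force: [-6.3, -1.0, 8.1]
grip_width: 0.0207
gripper_force: 40.9
```

```bash
python3 - <<'E'
s=open('gap.py').read().split('\n')
i=[k for k,l in enumerate(s) if l.startswith("    k=np.polyfit")][0]
s[i]="    vx,vy,x0,y0=cv2.fitLine(a.astype(np.float32),cv2.DIST_HUBER,0,.01,.01).ravel(); print(n,'slope',round(vx/vy,4),'x@-30',round(x0+(-30-y0)*vx/vy,2),a[::4].round(1).tolist())"
open('gap.py','w').write('\n'.join(s))
E
python3 gap.py
```

```text
wall slope 0.01 x@-30 69.77 [[69.6, 8.3], [70.3, -2.4], [70.5, -13.0], [69.5, -23.4], [69.6, -45.5], [69.4, -56.0], [69.3, -66.6], [57.4, -76.8], [69.4, -87.7]]
frame slope -0.0205 x@-30 54.76 [[54.1, 13.0], [46.0, 3.5], [54.2, -9.2], [54.0, -20.3], [55.5, -43.5], [55.8, -54.6], [55.6, -65.6], [55.4, -76.7], [55.7, -87.7]]
5.8 [ 0.62838455 -0.08865528  0.00568196] [ 3.13695603  0.14576445 -0.00506973] [-6.00853315 -1.73375127  9.04817464] [-0.4172094   1.1341441   0.08542107]
```

>>> step_arm(
  moves=[
    [1,0,0,0,0,0,18],
    [2,0,0,0,0,0,18],
    [2,-4,0,0,0,0,18],
    [2,-8,0,0,0,0,18],
    [2,-12,0,0,0,0,18],
    [2,-16,0,0,0,0,18],
    [1.8,-20,0,0,0,0,18],
    [1.8,-20,0,0,0,0,18],
  ],
)

```text
clock: 6.6
tcp_pos: [0.6297, -0.0696, 0.0057]
orientation: [3.135, 0.146, -0.001]
contact_force: [-2.7, -5.0, 6.9]
grip_width: 0.0211
gripper_force: 40.6
```

```bash
python3 gap.py
python3 - <<'E'
from h import *
f=pickle.load(open('wrist.pkl','rb'));g=grab('top')
a=cv2.resize(f['image'][80:230,0:300],None,fx=2,fy=2,interpolation=cv2.INTER_CUBIC)
b=cv2.resize(g['image'][145:195,185:255],None,fx=5,fy=5,interpolation=cv2.INTER_CUBIC)
c=np.zeros((550,600,3),np.uint8);c[:300]=a;c[300:,:350]=b
cv2.imwrite('pics/w5.png',cv2.convertScaleAbs(c[...,::-1],alpha=1.6))
E
```

```text
wall slope 0.0141 x@-30 69.88 [[70.0, 27.8], [70.7, 17.0], [71.4, 6.2], [69.9, -4.2], [69.6, -26.3], [69.8, -37.0], [69.7, -47.6], [69.5, -58.2], [69.7, -68.8]]
frame slope -0.0034 x@-30 57.07 [[68.7, 29.5], [49.4, 22.3], [57.1, 9.7], [61.5, -2.0], [57.5, -24.6], [57.3, -35.6], [57.1, -46.7], [56.9, -57.8], [57.2, -68.9]]
6.65 [ 0.62969134 -0.06956693  0.00571176] [ 3.13563354e+00  1.45352352e-01 -1.35534908e-03] [-2.45692613 -5.24777776  6.60329005] [-1.13862098  0.43311618  0.17361673]
```

View pics/w5.png

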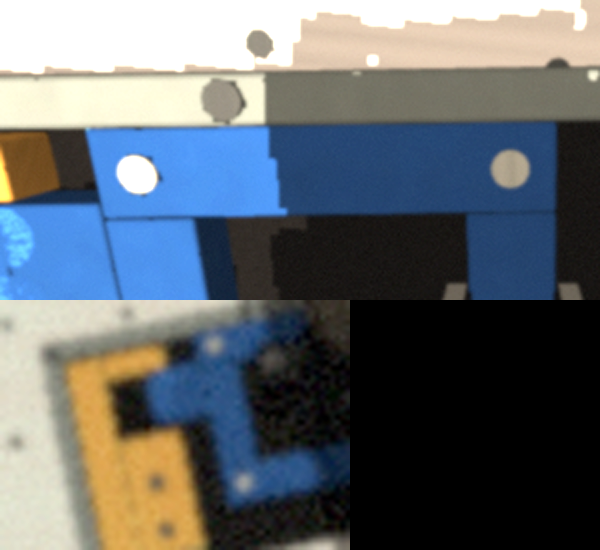

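The wrist view shows the tongue entering the notch at left (0,203), with the frame's rear edge nearly at the wall. The top crop shows the tongue within the notch mouth, about 18 mm from flush. I'll back off the wall slightly and continue sideways.

>>> step_arm(
  moves=[
    [-0.7,-2,0,0,0,0,18],
    [-0.7,-4,0,0,0,0,18],
    [-0.7,-6,0,0,0,0,18],
    [-0.8,-8,0,0,0,0,18],
    [-0.8,-10,0,0,0,0,18],
    [-0.8,-12,0,0,0,0,18],
    [-0.9,-14,0,0,0,0,18],
    [-0.9,-14,0,0,0,0,18],
  ],
)

```text
clock: 7.5
tcp_pos: [0.628, -0.0554, 0.0057]
orientation: [3.136, 0.145, 0.0]
contact_force: [-1.1, -5.0, 5.3]
grip_width: 0.0211
gripper_force: 40.4
```

>>> step_arm(
  moves=[
    [0,-1,0,0,0,0,18],
    [0,-2,0,0,0,0,18],
    [0,-3,0,0,0,0,18],
    [0,-4,0,0,0,0,18],
    [0,-4,0,0,0,0,18],
  ],
)

```text
clock: 8.0
tcp_pos: [0.6276, -0.0517, 0.0057]
orientation: [3.136, 0.145, 0.0]
contact_force: [-0.1, -5.6, 5.3]
grip_width: 0.021
gripper_force: 40.5
```

>>> step_arm(
  moves=[
    [0,-1,0,0,0,0,18],
    [0,-2,0,0,0,0,18],
    [0,-3,0,0,0,0,18],
    [0,-3,0,0,0,0,18],
  ],
)

```text
clock: 8.4
tcp_pos: [0.6273, -0.0489, 0.0057]
orientation: [3.136, 0.145, 0.0]
contact_force: [-1.6, -5.6, 5.6]
grip_width: 0.0207
gripper_force: 40.5
```

Run:
```python
from h import *
f=grab('wrist');g=grab('top')
a=cv2.resize(f['image'][80:230,0:300],None,fx=2,fy=2,interpolation=cv2.INTER_CUBIC)
b=cv2.resize(g['image'][145:195,185:255],None,fx=5,fy=5,interpolation=cv2.INTER_CUBIC)
c=np.zeros((550,600,3),np.uint8);c[:300]=a;c[300:,:350]=b
cv2.imwrite('pics/w6.png',cv2.convertScaleAbs(c[...,::-1],alpha=1.6))
```

```text
(no output)
```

View pics/w6.png

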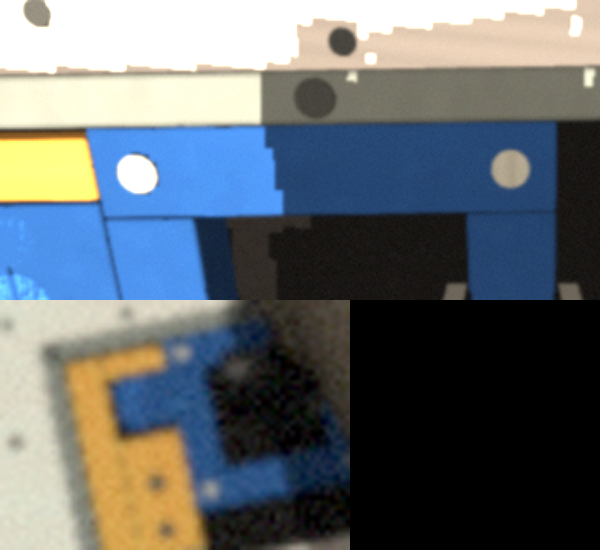

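The wrist view shows the frame's side against the brass at (90–100, 135–200) with only a thin dark line between them. The top crop shows the tongue filling the notch. Next is a light push until the force rises.

>>> step_arm(
  moves=[
    [0,-0.7,0,0,0,0,18],
    [0,-1.4,0,0,0,0,18],
    [0,-2,0,0,0,0,18],
    [0,-2,0,0,0,0,18],
  ],
)

```text
clock: 8.9
tcp_pos: [0.6273, -0.0481, 0.0057]
orientation: [3.135, 0.144, 0.0]
contact_force: [-0.5, -7.8, 4.3]
grip_width: 0.0209
gripper_force: 40.4
```

>>> step_arm(
  moves=[
    [0,-1,0,0,0,0,18],
    [0,-2,0,0,0,0,18],
    [0,-2.5,0,0,0,0,18],
    [0,-2.5,0,0,0,0,18],
    [0,-2.5,0,0,0,0,18],
  ],
)

```text
clock: 9.4
tcp_pos: [0.6273, -0.0478, 0.0057]
orientation: [3.132, 0.142, 0.001]
contact_force: [1.1, -13.0, 4.2]
grip_width: 0.0209
gripper_force: 40.4
```

>>> step_arm(
  moves=[
    [0,0,0,0,0,0,26],
    [0,2,0,0,0,0,34],
    [0,3,0,0,0,0,40],
    [0,3,-2,0,0,0,42],
    [0,3,-6,0,0,0,42],
    [0,3,-25,0,0,0,42],
    [0,3,-60,0,0,0,42],
    [0,3,-100,0,0,0,42],
  ],
)

```text
clock: 10.2
tcp_pos: [0.6262, -0.0443, 0.1055]
orientation: [-3.137, -0.148, 0.004]
contact_force: [0.6, -0.5, 0.6]
grip_width: 0.042
gripper_force: 0.0
```

Run:
```python
from h import *
f=grab('wrist'); cv2.imwrite('pics/w7.png',cv2.convertScaleAbs(cv2.resize(f['image'][...,::-1],(768,576),interpolation=cv2.INTER_CUBIC),alpha=1.5))
o=r.get_obs(); print(o['clock'],o['tcp_pos'],o['contact_force'])
```

```text
10.25 [ 0.63084961 -0.04428802  0.11341657] [ 2.09481179 -0.33467957  4.50407934]
```

View pics/w7.png

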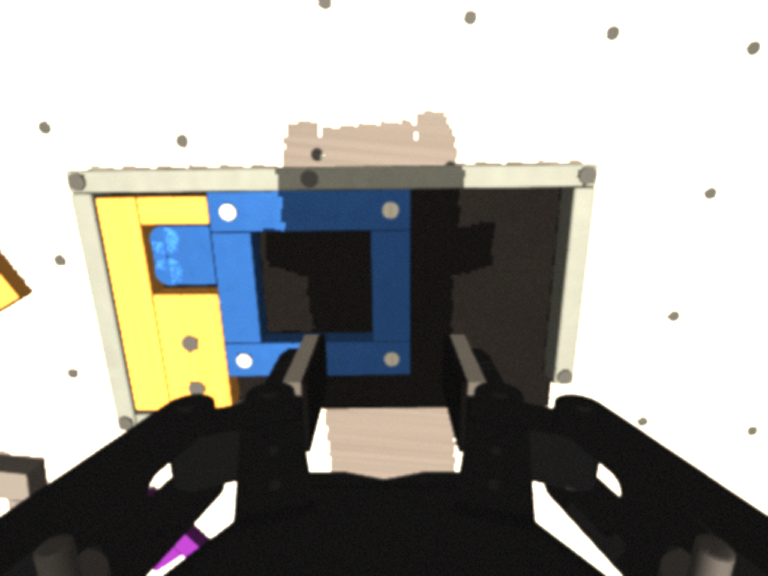

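Run:
```python
from fit import *
f=pickle.load(open('wrist.pkl','rb')); k=1/1.5
S=lambda L:[((u*k,v*k),b,z) for (u,v),b,z in L]
R,t=fit(f,S([((69,175),(69,128.5),.018),((596,165),(69,-152),.018),((90,193),(57,116.5),.018),((571,187),(57,-140),.018),((136,412),(-76.5,116.5),.018),((557,382),(-60,-152),.018)]),'tray')
Q,s=fit(f,S([((208,193),(55,55),.016),((411,190),(55,-55),.016),((411,374),(-55,-55),.016),((231,377),(-55,55),.016)]),'frame')
print(R.T@(s-t))
for n,u,v in(('clip rear l',97,197),('clip rear r',206,194),('notch r',212,224),('notch f',216,292),('clip front r',232,406),('tongue r',212,226),('tongue f',218,285),('tongue tip',152,255),('frame rear l',208,193),('frame rear r',411,190),('frame front r',411,374),('frame front l',231,377),('wall',300,190)):
    print(n,(R.T@(pix2z(f,u*k,v*k,.018 if n=='wall' else .016)[:2]*1000-t)).round(1))
```

```text
tray [619.5  -4.5] 0.1058 res [[-2.4, -4.6], [-0.9, 0.5], [-0.1, -1.5], [0.1, 0.4], [1.6, -3.5], [1.7, 8.7]]
frame [621.3  -5.6] 0.1115 res [[-0.4, -0.8], [-0.8, 0.6], [0.6, 0.7], [0.5, -0.6]]
[ 1.73165254 -1.34528402]
clip rear l [ 54.5 113. ]
clip rear r [55.4 54.4]
notch r [39.4 53.1]
notch f [ 0.6 55.5]
clip front r [-72.9  54.2]
tongue r [38.3 53.2]
tongue f [ 4.7 53.8]
tongue tip [22.5 88.5]
frame rear l [56.  53.2]
frame rear r [ 56.4 -55.3]
frame front r [-52.2 -56. ]
frame front l [-53.1  52.7]
wall [57.1  3.5]
```

```bash
python3 -c "
from bench import r
print(r.hand_in())"
```

```text
the job is handed in; nothing more can be done
None
```

I slid the frame into the tray, with its tongue in the clip plate's notch and its side against the plate. I let go and handed the job in at about 10 s; no verdict came back. The last camera fit put the frame about 1 mm rearward of home, inside the 2 mm gap to the rear wall, and a 13 N sideways push moved it no further.

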